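# Third hand for a drawer knob

### The arm

A 7-joint arm with a two-finger parallel gripper is mounted at the origin on the work surface. World frame = base frame: x ahead of the robot, y to its left, z up, the work surface at z = 0. Lengths are in m, angles in rad, forces in N, time in s.
With the tool pointing down it reaches from about 0.425 to 0.925 m from the base axis. Payload 6.8 kg.
Tool frame: the origin (TCP) lies between the finger pads; the fingertips stand 11 mm ahead of it and the grasp point (between the pads) lies 8 mm behind it; z points along the fingers, y is the line along which they close (so a half turn about z gives the same grasp; the last joint's range is limited). The gripper opens to 85 mm and grips with 20 to 120 N. Pads are 22 mm wide; open, the fingers measure 114 mm over their backs; the gripper's body (76 mm by 85 mm) begins 54 mm behind the grasp point. The pads swing forward as they close: fully open they stand 13 mm farther back than shut.
Start: joints at [-1.231, 0.477, 0.022, 1.555, -0.011, 1.109, -0.083], TCP at [0.292, 0.608, 0.242] pointing down, gripper open.
Joint ranges: [-2.96, 2.96], [-0.34, 2.1], [-1.41, 1.46], [0.24, 2.44], [-1.37, 4.51], [0.17, 1.92], [-2.96, 2.96]. Speed limits (rad/s): [2.39, 2.39, 3.14, 3.14, 3.14, 3.14, 3.14].

### API

Orientations are given as a rotation vector (axis times angle).
In Python, from bench import r gives the robot as it stands.
- The arm moves only by the tool send_rows, never from a script. Its argument "deltas" is a list of rows, each an object of numbers: "dx", "dy", "dz": the shift along the world's x, y, z in mm; "rx", "ry", "rz": the turn, a rotation vector about the world's x, y, z in degrees. A call has 1 to 5 rows; each row is the pose to reach, as a shift and turn from the pose commanded when the call began; what a row does not reach only later rows make up. A row lasts 1/12 s, in which the tool goes at most 41.7 mm and 7.16 degrees, less where a joint would pass 70% of its speed; a pose out of reach is approached as far as the arm can. A call with a gripper value outside its range is refused whole. "jaw" is the finger opening in mm, from 0 to 85.4, set as the call begins (left out, the last holds). The fingers move at their own pace and stop on an object; "newtons" is the grip in N (left out, the last holds). Time passes only in rows, so rows that repeat a pose let the fingers close. It gives the time, the measured TCP pose, the force, the opening and the grip force at its end, in the units of the state.
- r.get_obs(): the state, without advancing time (a new reading comes with each control period).
- r.grab_frame(name): name is "side" or "top" or "wrist"; returns a dict with "frame" (480x640x3 uint8, blue, green, red), "z_map" (480x640 float32, m along the optical axis (not along the pixel's ray), 0 where there is no reading), "vertical_fov" (degrees; the focal length in pixels is half the picture's height over the tangent of half this angle, whatever the lens; pixels are square), "cx", "cy" (the principal point, pixels), "distortion" ([k1, k2, p1, p2, k3] as OpenCV has them; the pictures are not rectified), "xyz" and "orientation" of the camera in the world. Camera axes: x right, y down, z forward; pixel columns grow to the right and rows downward; lengths in m; the calibration is good to about 2 mm. A picture is of the moment at which its call begins.
- r.hand_in(): hands the job in; it is judged then, once.
The state is a dict: "clock": time; "joints": joint angles; "qvel": joint speeds; "tau": joint torques, N m; "tcp_pos": TCP position; "orientation": TCP orientation; "contact_force": force on the tool from outside, world axes, zero at the start; "moment": the same for the moment, N m; "grip_width": finger opening in m; "gripper_force": force on a finger pad.
Only numpy, scipy, OpenCV 4.12 (cv2) and the standard library are available. Lean on these libraries where they do the work, as an engineer would, in place of code of your own. Each camera call takes 0.05 s, during which the arm holds its last target. There are 200 camera calls.

### The job

Be the third hand while the knob is screwed on from inside the drawer: take the thick round knob with the groove out of the tray of drawer pulls and hold it with its flat foot square against the drawer front, centred on the screw hole, pressing with a steady push of about 10 N. Bring it up gently, never ramming the front, and leave the other two pulls in the tray and the things on the bench as they are. Hold it steady there for three seconds, and finish the program still gripping and pressing it in place.

Things in the scene. Friction and masses are not known exactly. Their poses are not given: they have to be found in the camera images.
- knob_mid (a point): centre (half-way along, on the axis) of the knob to be held: turned beech, 28 mm in diameter, 32 mm long, about 18 g, loose, lying on its side in a tray pocket. x = the knob's axis from foot to head; z up while in the tray. In the tray it lies at the tray's yaw, its centre 27 mm above the bench, 9 mm above the tray's top face.
- knob_foot (a point): centre of the flat end face of the knob's foot, 16 mm from knob_mid; axes as knob_mid. This face goes against the drawer front.
- screw_hole (a point): the screw hole, a 5 mm dark dot in the middle of the drawer front, on its outer face, 52 mm above the bench. x points out of the front, square to it, away from the drawer; z is up. The knob is in place when knob_foot is here and the knob's x axis lies along this x axis.
- drawer_front: front panel of an open wooden drawer, 200 wide, 80 high, 12 mm thick, rigid, fixed; origin: middle of its lower edge, outer face, 12 mm above the bench; x out of the front (along world +x, give or take 20 degrees), y along it. It stands on a 12 mm board reaching 45 mm beyond it. Drawer behind it, 152 mm deep, 84 mm above the bench; a red G-clamp at its back reaches 111 mm up.
- tray: fixed wooden tray 125 x 165 x 18 mm (x, y, z), origin at the centre of its underside. Four pockets 36 (x) by 25 (y), 5 mm deep, at x +-30, y +-42 mm; three hold a pull each, lying along x with the foot towards -x, in varying order; one is empty. Fingers straddling a pull in y stand over the flat top, so keep the tips above 18 mm over the bench.
- knob: the same knob; origin 14 mm below knob_mid as it lies, same axes. Along x from its middle: foot (28 mm diameter, flat end with a small dark screw hole) from -16 to -9 mm, groove (18 mm diameter) from -7 to -3 mm, head (28 mm diameter cylinder, the place to grip, across the axis) from -1 to +14 mm, then a 2 mm bevel.
- square_pull_mid (a point): centre of the square pull, 32 x 22 x 22 mm, loose in a tray pocket; to be left there
- slim_pull_mid (a point): centre of the slim round pull, a plain rod 20 mm in diameter and 32 mm long without groove, loose in a tray pocket; to be left there
- sanding_block: cork sanding block with a wooden back, 60 x 105 x 38 mm, loose on the bench beyond the work; origin at the centre of its underside; to be left alone
- try_square: try square lying flat: dark wooden stock 110 mm long and 14 mm high, 150 x 26 mm steel blade; loose on the bench beyond the work; origin under the middle of the stock; to be left alone
Mind the look-alikes: they are no part of the job. Leave any green look-alike of the knob alone. Leave any orange look-alike of the tray alone.

How it is judged:
By the outcome, as a careful person would: the job done as asked, in the order asked, and still so for the second after the job is handed in, while the arm keeps its last pose, push and grip.
It also fails if it takes over 64 s, if anything falls off the work surface, if the arm or the gripper's body presses on something with over 40 N, if the wrist force passes 120 N, or if a joint passes its speed limit or range.

## Working session

There is one attempt and no reset: what is moved stays moved. The work goes in short steps, Python scripts to look and compute and a tool call to move; the robot and the scene stay as the last step left them, time stands still between calls to the robot, and variables do not carry over. Pictures are saved under pics/ and viewed, at most 10 in all, crops included, and the job is handed in when it is done.

Besides the shell and the picture viewer there is one more tool, called in YAML: its name, and indented under it one key for each argument. send_rows: Moves the arm, as the interface text tells. Its arguments: {"type":"object","properties":{"deltas":{"type":"array","items":{"type":"object","properties":{"dx":{"type":"number"},"dy":{"type":"number"},"dz":{"type":"number"},"rx":{"type":"number"},"ry":{"type":"number"},"rz":{"type":"number"}}}},"jaw":{"type":"number"},"newtons":{"type":"number"}},"required":["deltas"]}

```bash
mkdir -p pics; ls; cat > h.py <<'E'
import numpy as np, cv2
from scipy.spatial.transform import Rotation as R
from bench import r
def cam(n):
    f=r.grab_frame(n); fl=240/np.tan(np.radians(f["vertical_fov"])/2)
    f["K"]=np.array([[fl,0,f["cx"]],[0,fl,f["cy"]],[0,0,1.]]); f["D"]=np.array(f["distortion"],float)
    o=np.array(f["orientation"],float); f["R"]=R.from_rotvec(o).as_matrix() if o.size==3 else o.reshape(3,3); f["t"]=np.array(f["xyz"],float); return f
def ray(f,uv):
    p=cv2.undistortPoints(np.array(uv,float).reshape(-1,1,2),f["K"],f["D"]).reshape(-1,2)
    return np.c_[p,np.ones(len(p))]@f["R"].T
def onz(f,uv,z):
    d=ray(f,uv); return f["t"]+d*((z-f["t"][2])/d[:,2])[:,None]
def depthpt(f,uv):
    d=ray(f,uv); uv=np.array(uv).reshape(-1,2).astype(int); return f["t"]+d*f["z_map"][uv[:,1],uv[:,0]][:,None]
def proj(f,P):
    return cv2.projectPoints((np.array(P,float).reshape(-1,3)-f["t"])@f["R"],np.zeros(3),np.zeros(3),f["K"],f["D"])[0].reshape(-1,2)
E
python3 - <<'E'
from h import *
for n in("side","top"):
    f=cam(n); cv2.imwrite(f"pics/{n}0.png",f["frame"]); print(n,f["t"],f["R"].round(3).tolist(),f["K"][0,0])
o=r.get_obs(); print(o["tcp_pos"],o["orientation"],o["clock"],o["contact_force"],R.from_rotvec(o["orientation"]).as_matrix().round(3).tolist())
E
```

```text
pics
side [0.04413387 0.59589102 0.52940334] [[-0.714, -0.362, 0.599], [-0.7, 0.383, -0.603], [-0.011, -0.85, -0.526]] 467.9784979792388
top [0.44724672 0.07209076 1.20104725] [[-0.028, -0.994, 0.104], [-1.0, 0.028, -0.007], [0.004, -0.104, -0.995]] 591.452272551561
[0.29204401 0.60797554 0.24144011] [-6.97478273e-01 -3.06292779e+00  2.54957801e-03] 0.1 [-0.69287795 -0.15411851 -0.16582263] [[-0.901, 0.433, -0.001], [0.433, 0.901, -0.002], [-0.0, -0.002, -1.0]]
```

View pics/side0.png

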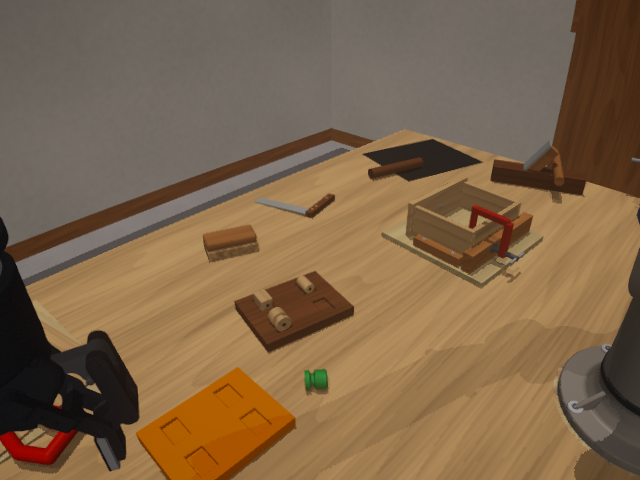

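View pics/top0.png

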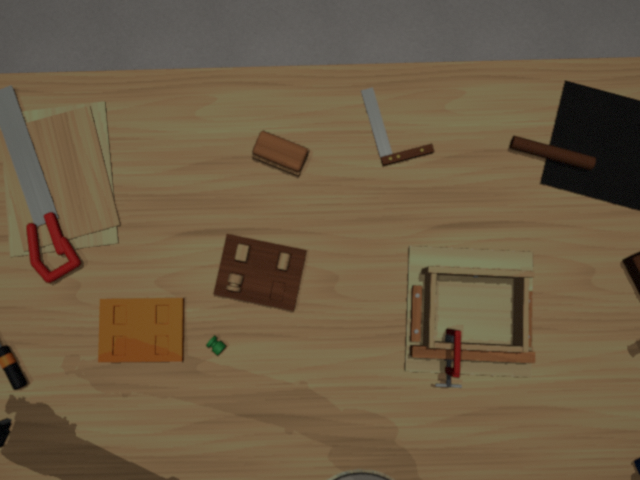

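The side view shows the grooved knob at (280,319) in the brown tray. The green decoy is at (317,380), and the drawer is right of centre. In the top view (image up = +x, left = +y) the knob is at (234,282), the tray centre at (261,272), and the drawer's front panel is the upper one near row 270.

```bash
python3 - <<'E'
from h import *
f=cam("top"); im=f["frame"]
hsv=cv2.cvtColor(im,cv2.COLOR_BGR2HSV)
sub=np.zeros(im.shape[:2],np.uint8); sub[225:320,205:315]=1
Z=np.zeros(im.shape[:2])
m=((im.max(2)<105)&(sub>0)).astype(np.uint8)
m=cv2.morphologyEx(m,cv2.MORPH_CLOSE,np.ones((15,15)))
c=max(cv2.findContours(m,0,2)[0],key=cv2.contourArea); re=cv2.minAreaRect(c); b=cv2.boxPoints(re)
P=onz(f,b,.018); print(re,P.round(4).tolist(),P.mean(0))
for i in range(4):
    d=P[(i+1)%4]-P[i]; print(np.linalg.norm(d),np.degrees(np.arctan2(d[1],d[0])))
print("knob~",onz(f,[(234,282)],.027), depthpt(f,[(234,282)]))
print("front top ends",onz(f,[(427,266),(533,272)],.092),depthpt(f,[(440,271),(480,271),(520,273),(480,269),(480,267)]))
a=cv2.resize(im[225:315,200:320],None,fx=4,fy=4,interpolation=2); d=cv2.resize(im[235:385,400:540],None,fx=4,fy=4,interpolation=2)[:,:]
H=max(a.shape[0],d.shape[0]); a=cv2.copyMakeBorder(a[:, :240],0,H-a.shape[0],0,0,0)
cv2.imwrite("pics/crop.png",np.hstack([a,d]))
E
```

```text
((260.0512390136719, 272.7264099121094), (84.2976303100586, 65.43782043457031), 12.15494155883789) [[0.4677, 0.2819, 0.018], [0.5952, 0.253, 0.018], [0.5547, 0.088, 0.018], [0.428, 0.1187, 0.018]] [0.51137031 0.18540183 0.018     ]
0.13074771362219986 -12.774673763100836
0.16980799809232627 -103.7928185812723
0.13038186175368593 166.3907488273246
0.16790281640453128 76.32521030630032
knob~ [[0.49358028 0.23639774 0.027     ]] [[0.49304766 0.23450899 0.04049597]]
front top ends [[ 0.51084595 -0.13536819  0.092     ]
 [ 0.49395875 -0.33428038  0.092     ]] [[ 0.50065649 -0.15886583  0.09435286]
 [ 0.49857753 -0.23413915  0.09360203]
 [ 0.49273115 -0.30930374  0.09304745]
 [ 0.50231948 -0.23430843  0.09375345]
 [ 0.51017563 -0.25591396  0.01649045]]
```

View pics/crop.png

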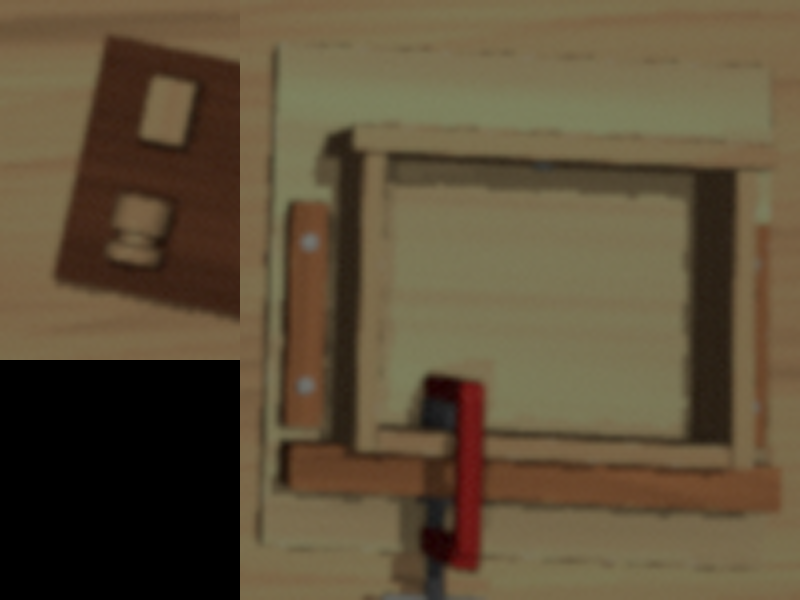

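The crop confirms the knob's foot and groove face the tray's −x side (crop 135,245), with the square pull above it at (168,110). The drawer front runs from (350,135) to (775,155) in the crop. I'll go above the knob first.

send_rows:
  deltas:
    - {"dx":18,"dy":-34,"rz":3}
    - {"dx":36,"dy":-68,"rz":6}
    - {"dx":54,"dy":-102,"rz":9}
    - {"dx":72,"dy":-136,"rz":12}
    - {"dx":90,"dy":-170,"rz":12.7}

```text
$.deltas[0]: bad value
```

send_rows:
  deltas:
    - {"dx":18,"dy":-34}
    - {"dx":36,"dy":-68}
    - {"dx":54,"dy":-102}
    - {"dx":72,"dy":-136}
    - {"dx":90,"dy":-170}

```text
$.deltas[0]: bad value
```

send_rows:
  deltas:
    - {"dx":13,"dy":-17,"dz":-15}
    - {"dx":24,"dy":-32,"dz":-40}
    - {"dx":24,"dy":-32,"dz":-70}
    - {"dx":24,"dy":-32,"dz":-70}

```text
$.deltas[0]: bad value
```

```bash
python3 - <<'E'
from h import *
f=cam("wrist"); cv2.imwrite("pics/w1.png",f["frame"]); o=r.get_obs(); M=R.from_rotvec(o["orientation"]).as_matrix()
print(o["tcp_pos"],M.round(3).tolist(),o["clock"],f["t"],f["R"].round(3).tolist())
np.savez("w1",**{k:f[k] for k in("frame","z_map","K","D","R","t")})
E
```

```text
[0.29212577 0.6081235  0.2416786 ] [[-0.901, 0.433, -0.0], [0.433, 0.901, -0.001], [-0.0, -0.001, -1.0]] 0.2 [0.21674219 0.64468207 0.37461133] [[0.433, 0.854, 0.29], [0.901, -0.41, -0.14], [-0.001, 0.322, -0.947]]
```

View pics/w1.png

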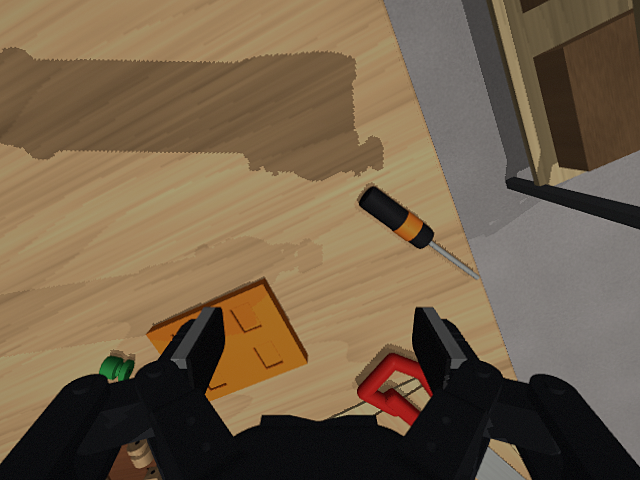

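The picture shows the start pose, because the moves were refused: each row needs all six fields. The wrist camera sits on tool +x, so I'll arrive turned half round. That way it can later see the drawer front from outside.

send_rows:
  deltas:
    - {"dx":8.5,"dy":-15.5,"dz":-2,"rx":0,"ry":0,"rz":-7}
    - {"dx":17,"dy":-31,"dz":-4,"rx":0,"ry":0,"rz":-14}
    - {"dx":25.5,"dy":-46.5,"dz":-6,"rx":0,"ry":0,"rz":-21}
    - {"dx":34,"dy":-62,"dz":-8,"rx":0,"ry":0,"rz":-28}
    - {"dx":42.5,"dy":-77.5,"dz":-10,"rx":0,"ry":0,"rz":-35}
  jaw: 85
  newtons: 30

```text
clock: 0.62
tcp_pos: [0.335, 0.5301, 0.232]
orientation: [-1.594, -2.707, 0.0]
contact_force: [0.3, -0.0, -0.1]
grip_width: 0.0849
gripper_force: 0.0
```

send_rows:
  deltas:
    - {"dx":8.5,"dy":-15.5,"dz":-2,"rx":0,"ry":0,"rz":-7}
    - {"dx":17,"dy":-31,"dz":-4,"rx":0,"ry":0,"rz":-14}
    - {"dx":25.5,"dy":-46.5,"dz":-6,"rx":0,"ry":0,"rz":-21}
    - {"dx":34,"dy":-62,"dz":-8,"rx":0,"ry":0,"rz":-28}
    - {"dx":42.5,"dy":-77.5,"dz":-10,"rx":0,"ry":0,"rz":-35}

```text
clock: 1.03
tcp_pos: [0.3775, 0.4526, 0.2221]
orientation: [-2.335, -2.102, 0.0]
contact_force: [0.5, -1.3, 0.3]
grip_width: 0.085
gripper_force: 0.0
```

send_rows:
  deltas:
    - {"dx":8.5,"dy":-15.5,"dz":-2,"rx":0,"ry":0,"rz":-7}
    - {"dx":17,"dy":-31,"dz":-4,"rx":0,"ry":0,"rz":-14}
    - {"dx":25.5,"dy":-46.5,"dz":-6,"rx":0,"ry":0,"rz":-21}
    - {"dx":34,"dy":-62,"dz":-8,"rx":0,"ry":0,"rz":-28}
    - {"dx":42.5,"dy":-77.5,"dz":-10,"rx":0,"ry":0,"rz":-35}

```text
clock: 1.45
tcp_pos: [0.42, 0.3752, 0.2122]
orientation: [-2.859, -1.303, 0.0]
contact_force: [-0.2, 1.2, -0.7]
grip_width: 0.0852
gripper_force: 0.0
```

send_rows:
  deltas:
    - {"dx":8.5,"dy":-15.5,"dz":-2,"rx":0,"ry":0,"rz":-7}
    - {"dx":17,"dy":-31,"dz":-4,"rx":0,"ry":0,"rz":-14}
    - {"dx":25.5,"dy":-46.5,"dz":-6,"rx":0,"ry":0,"rz":-21}
    - {"dx":34,"dy":-62,"dz":-8,"rx":0,"ry":0,"rz":-28}
    - {"dx":42.5,"dy":-77.5,"dz":-10,"rx":0,"ry":0,"rz":-35}

```text
clock: 1.87
tcp_pos: [0.4625, 0.2977, 0.2022]
orientation: [-3.118, -0.383, 0.0]
contact_force: [0.5, -0.1, 0.7]
grip_width: 0.0851
gripper_force: 0.0
```

send_rows:
  deltas:
    - {"dx":8.5,"dy":-15.5,"dz":-2,"rx":0,"ry":0,"rz":-7}
    - {"dx":17,"dy":-31,"dz":-4,"rx":0,"ry":0,"rz":-14}
    - {"dx":25.5,"dy":-46.5,"dz":-6,"rx":0,"ry":0,"rz":-21}
    - {"dx":34,"dy":-62,"dz":-8,"rx":0,"ry":0,"rz":-27}
    - {"dx":34,"dy":-62,"dz":-8,"rx":0,"ry":0,"rz":-27}

```text
clock: 2.28
tcp_pos: [0.4976, 0.2326, 0.1942]
orientation: [3.119, -0.361, 0.001]
contact_force: [0.9, -0.1, 0.3]
grip_width: 0.0849
gripper_force: 0.0
```

```bash
python3 - <<'E'
from h import *
f=cam("wrist"); cv2.imwrite("pics/w2.png",f["frame"]); o=r.get_obs(); M=R.from_rotvec(o["orientation"]).as_matrix()
print(o["tcp_pos"],M.round(3).tolist(),o["clock"],o["joints"],o["contact_force"])
np.savez("w2",**{k:f[k] for k in("frame","z_map","K","D","R","t")})
E
```

```text
[0.49679538 0.23455691 0.19417918] [[0.975, -0.222, 0.0], [-0.222, -0.975, -0.001], [0.0, 0.001, -1.0]] 2.3333 [-1.14064212  0.40054629  0.74973544  1.94380695 -0.33760334  0.92583374
 -2.01859909] [ 0.56473775 -0.1590894   0.10946403]
```

View pics/w2.png

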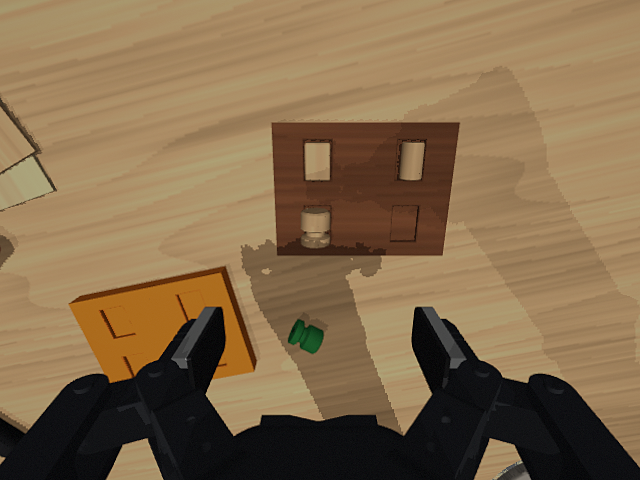

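The wrist view shows the knob at about (316,227), its groove and foot pointing down the image (−x). The tray's near edge is at row 254. The green decoy is at (306,337).

```bash
cat > k.py <<'E'
from h import *
f=dict(np.load("w2.npz")); im=f["frame"]; hsv=cv2.cvtColor(im,cv2.COLOR_BGR2HSV)
sub=np.zeros(im.shape[:2],bool); sub[198:254,290:345]=1
m=((hsv[...,2]>125)&sub).astype(np.uint8); m=cv2.morphologyEx(m,3,np.ones((7,7)))
c=max(cv2.findContours(m,0,2)[0],key=cv2.contourArea); print(cv2.boundingRect(c),cv2.contourArea(c),cv2.minAreaRect(c))
# silhouette corners in the tray
yx=np.argwhere(m); z=f["z_map"]
uv=yx[:,::-1]; P=depthpt(f,uv); P=P[P[:,2]>.022]
print("depth max z",np.percentile(P[:,2],[50,95,99]))
a=np.radians(-12.8); ax=np.array([np.cos(a),np.sin(a)]); n=np.array([-ax[1],ax[0]])
u=P[:,:2]@ax; v=P[:,:2]@n; print("u",np.percentile(u,[1,99]),"v",np.percentile(v,[1,99]))
um=np.percentile(u,[1,99]).mean(); vm=np.percentile(v,[1,99]).mean(); print("mid",um*ax+vm*n)
# tray outline
t=((hsv[...,2]<150)&(hsv[...,1]>80)).astype(np.uint8)*0
t=(z>0).astype(np.uint8); Q=depthpt(f,np.argwhere(np.ones(z.shape))[:,::-1]).reshape(480,640,3)
t=((abs(Q[...,2]-.018)<.006)&(Q[...,0]>.40)).astype(np.uint8); t[:115]=0;t[265:]=0;t[:,:265]=0;t[:,470:]=0
t=cv2.morphologyEx(t,3,np.ones((25,25))); t=cv2.morphologyEx(t,2,np.ones((5,5)))
c=max(cv2.findContours(t,0,2)[0],key=cv2.contourArea); W=onz(f,c.reshape(-1,2),.018)[:,:2]
re=cv2.minAreaRect((W*1e4).astype(np.float32)); print("tray",re)
E
python3 k.py
```

```text
(303, 213, 26, 34) 605.0 ((315.5, 229.5), (33.0, 25.0), 90.0)
depth max z [0.04021458 0.04271458 0.04344788]
u [0.41636499 0.4448718 ] v [0.32906174 0.35126622]
mid [0.49528007 0.23630782]
tray ((5130.5302734375, 1869.5810546875), (1654.44287109375, 1252.366455078125), 76.77021026611328)
```

send_rows:
  deltas:
    - {"dx":2,"dy":0,"dz":-30,"rx":0,"ry":0,"rz":-0.4}
    - {"dx":4,"dy":-0.5,"dz":-60,"rx":0,"ry":0,"rz":-0.4}
    - {"dx":4,"dy":-0.5,"dz":-90,"rx":0,"ry":0,"rz":-0.4}
    - {"dx":4,"dy":-0.5,"dz":-115,"rx":0,"ry":0,"rz":-0.4}
    - {"dx":4,"dy":-0.5,"dz":-130,"rx":0,"ry":0,"rz":-0.4}
  jaw: 60

```text
clock: 2.75
tcp_pos: [0.4983, 0.2369, 0.0616]
orientation: [3.121, -0.351, -0.005]
contact_force: [-0.6, -0.4, 0.3]
grip_width: 0.06
gripper_force: 0.0
```

send_rows:
  deltas:
    - {"dx":0,"dy":0,"dz":-10,"rx":0,"ry":0,"rz":0}
    - {"dx":0,"dy":0,"dz":-18,"rx":0,"ry":0,"rz":0}
    - {"dx":0,"dy":0,"dz":-25,"rx":0,"ry":0,"rz":0}
    - {"dx":0,"dy":0,"dz":-31,"rx":0,"ry":0,"rz":0}
    - {"dx":0,"dy":0,"dz":-33,"rx":0,"ry":0,"rz":0}

```text
clock: 3.17
tcp_pos: [0.5003, 0.2363, 0.0311]
orientation: [-3.121, 0.356, -0.0]
contact_force: [0.4, 0.3, 0.3]
grip_width: 0.0601
gripper_force: 0.0
```

```bash
python3 - <<'E'
from h import *
o=r.get_obs(); print(o["tcp_pos"],o["contact_force"],o["grip_width"],o["clock"])
f=cam("wrist"); cv2.imwrite("pics/w3.png",f["frame"])
E
```

```text
[0.50029186 0.23628028 0.03108448] [0.37701039 0.320569   0.28522825] 0.0600504065522468 3.1667
```

View pics/w3.png

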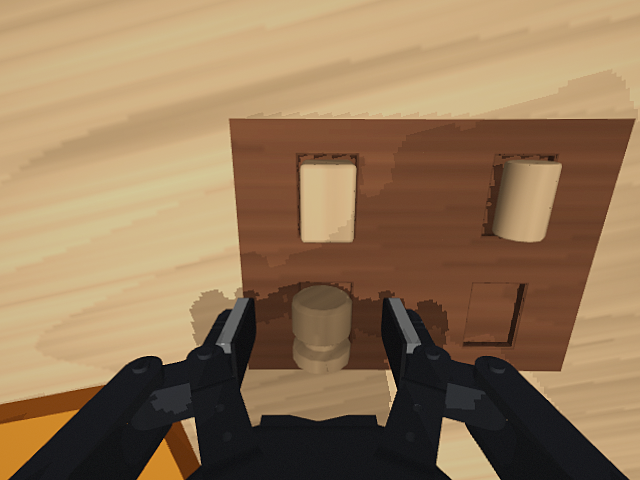

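Jaws straddle the knob: pads at columns 245 and 393, knob at 322, rows 287–372. I'll check from the depth map where along the axis the grip would fall.

```bash
python3 - <<'E'
from h import *
f=cam("wrist"); o=r.get_obs(); M=R.from_rotvec(o["orientation"]).as_matrix(); t=o["tcp_pos"]
uv=np.array([(322,v) for v in range(284,380,4)]); P=(depthpt(f,uv)-t)@M
for a,p in zip(uv,P): print(a[1],(p*1000).round(1))
print("proj of tool x -11,0,11 at z=-8", proj(f,t+np.array([[x,0,-.008] for x in(-.011,0,.011)])@M.T).round(0).tolist())
E
```

```text
284 [ 9.   1.4 17. ]
288 [ 9.7  1.4 11.3]
292 [9.9 1.3 6.8]
296 [10.1  1.3  2.5]
300 [ 9.6  1.3 -0.2]
304 [ 9.9  1.2 -4.4]
308 [10.   1.2 -7.9]
312 [  9.5   1.2 -10.4]
316 [  7.9   1.2 -10.9]
320 [  5.9   1.2 -10.9]
324 [  4.    1.2 -10.9]
328 [  2.6   1.2 -11.7]
332 [ -0.1   1.2 -10.8]
336 [ -1.9   1.2 -11. ]
340 [ -3.7   1.2 -11.3]
344 [ -5.8   1.2 -11.3]
348 [-11.9   1.3  -5.9]
352 [-13.1   1.3  -7.1]
356 [-13.8   1.3  -9. ]
360 [-15.5   1.3  -9.6]
364 [-16.1   1.2 -11.4]
368 [-18.8   1.3 -10.9]
372 [-21.2   1.3 -10.5]
376 [-58.6   1.8  29.9]
proj of tool x -11,0,11 at z=-8 [[319.0, 349.0], [319.0, 328.0], [319.0, 306.0]]
```

send_rows:
  deltas:
    - {"dx":0,"dy":0,"dz":0,"rx":0,"ry":0,"rz":0}
    - {"dx":0,"dy":0,"dz":0,"rx":0,"ry":0,"rz":0}
    - {"dx":0,"dy":0,"dz":0,"rx":0,"ry":0,"rz":0}
    - {"dx":0,"dy":0,"dz":0,"rx":0,"ry":0,"rz":0}
    - {"dx":0,"dy":0,"dz":0,"rx":0,"ry":0,"rz":0}
  jaw: 20
  newtons: 60

```text
clock: 3.68
tcp_pos: [0.5008, 0.2352, 0.0322]
orientation: [-3.121, 0.359, -0.001]
contact_force: [-0.8, -1.6, 7.0]
grip_width: 0.0254
gripper_force: 58.6
```

send_rows:
  deltas:
    - {"dx":0,"dy":0,"dz":0,"rx":0,"ry":0,"rz":0}
    - {"dx":0,"dy":0,"dz":2,"rx":0,"ry":0,"rz":0}
    - {"dx":0,"dy":0,"dz":8,"rx":0,"ry":0,"rz":0}
    - {"dx":0,"dy":0,"dz":25,"rx":0,"ry":0,"rz":0}
    - {"dx":0,"dy":0,"dz":50,"rx":0,"ry":0,"rz":0}

```text
clock: 4.1
tcp_pos: [0.4989, 0.2356, 0.0808]
orientation: [3.119, -0.357, -0.004]
contact_force: [0.4, 0.5, -0.1]
grip_width: 0.025
gripper_force: 59.0
```

```bash
python3 - <<'E'
from h import *
f=cam("wrist"); cv2.imwrite("pics/w4.png",f["frame"]); o=r.get_obs(); M=R.from_rotvec(o["orientation"]).as_matrix(); t=o["tcp_pos"]; print(t,o["grip_width"])
uv=np.array([(320,v) for v in range(260,390,5)]); P=(depthpt(f,uv)-t)@M
for a,p in zip(uv,P): print(a[1],(p*1000).round(1))
E
```

```text
[0.50211782 0.23659664 0.08581765] 0.025135098505658204
260 [-0.9  2.7 70.4]
265 [-4.6  2.7 70.9]
270 [-8.2  2.7 71.1]
275 [-12.2   2.8  71.8]
280 [-15.5   2.8  71.1]
285 [ 6.8  2.2 19.4]
290 [ 6.9  2.2 14. ]
295 [6.7 2.1 9.3]
300 [6.4 2.1 5.2]
305 [ 7.3  2.  -0.8]
310 [ 6.5  2.  -3.6]
315 [ 5.  2. -5.]
320 [ 2.6  2.  -5.2]
325 [-0.3  2.  -4.5]
330 [-2.1  2.  -5.6]
335 [-5.3  2.  -4.7]
340 [-7.3  2.  -5.4]
345 [-13.9   2.1  -0.1]
350 [-16.5   2.1  -0.2]
355 [-18.    2.1  -1.8]
360 [-18.    2.   -5.2]
365 [-21.7   2.   -4. ]
370 [-23.4   2.   -5.3]
375 [-103.4    3.1   83. ]
380 [-108.8    3.1   83.7]
385 [-114.4    3.1   84.4]
```

View pics/w4.png

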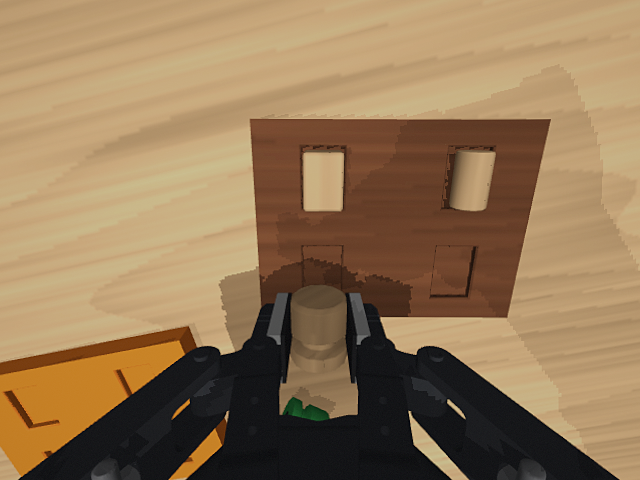

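The knob is lifted: head at (320,315) between the pads, its pocket now empty, the others untouched. The state was read after the picture while the arm was still settling, so I'll re-measure at rest, including where the fingertips are.

```bash
python3 - <<'E'
from h import *
cam("wrist");cam("wrist")
o=r.get_obs(); f=cam("wrist"); M=R.from_rotvec(o["orientation"]).as_matrix(); t=o["tcp_pos"]; print(t,o["grip_width"],r.get_obs()["tcp_pos"])
uv=np.array([(320,v) for v in range(285,380,5)]); P=(depthpt(f,uv)-t)@M
for a,p in zip(uv,P): print(a[1],(p*1000).round(1))
for c in (272,278,284,358,362,366):
  uv=np.array([(c,v) for v in range(284,312,4)]); print(c,((depthpt(f,uv)-t)@M*1000).round(0).tolist())
E
```

```text
[0.50149735 0.23684989 0.08319091] 0.02535586680773041 [0.50056801 0.23659107 0.08208116]
285 [ 9.7  0.4 14.5]
290 [9.7 0.4 9.2]
295 [9.8 0.4 3.9]
300 [9.  0.4 0.6]
305 [ 9.6  0.4 -4.9]
310 [ 8.9  0.3 -7.9]
315 [  7.8   0.3 -10.1]
320 [ 4.8  0.3 -9.3]
325 [  3.2   0.3 -10.6]
330 [  0.5   0.3 -10.3]
335 [ -1.8   0.3 -10.6]
340 [ -4.7   0.3 -10.1]
345 [-11.3   0.4  -4.6]
350 [-13.2   0.4  -5.8]
355 [-14.    0.4  -8.3]
360 [-16.3   0.4  -8.8]
365 [-18.    0.4 -10.1]
370 [-20.7   0.4 -10.1]
375 [-102.3    0.9   81. ]
272 [[-14.0, -31.0, 64.0], [-17.0, -31.0, 65.0], [-20.0, -31.0, 63.0], [-23.0, -31.0, 65.0], [-26.0, -31.0, 64.0], [7.0, -22.0, 1.0], [6.0, -21.0, -2.0]]
278 [[-14.0, -27.0, 64.0], [-17.0, -27.0, 64.0], [11.0, -19.0, 5.0], [10.0, -19.0, 3.0], [10.0, -18.0, -1.0], [11.0, -18.0, -6.0], [11.0, -17.0, -10.0]]
284 [[-13.0, -23.0, 62.0], [-17.0, -23.0, 64.0], [10.0, -16.0, 6.0], [11.0, -16.0, 1.0], [11.0, -16.0, -2.0], [11.0, -15.0, -6.0], [11.0, -15.0, -10.0]]
358 [[-14.0, 26.0, 64.0], [-17.0, 26.0, 64.0], [10.0, 18.0, 6.0], [11.0, 18.0, 1.0], [10.0, 17.0, -1.0], [11.0, 17.0, -6.0], [11.0, 16.0, -10.0]]
362 [[-14.0, 28.0, 64.0], [-17.0, 29.0, 64.0], [-20.0, 28.0, 63.0], [-23.0, 29.0, 63.0], [-26.0, 29.0, 64.0], [11.0, 19.0, -6.0], [11.0, 18.0, -10.0]]
366 [[-14.0, 31.0, 63.0], [-17.0, 31.0, 64.0], [-20.0, 31.0, 65.0], [-23.0, 31.0, 64.0], [-26.0, 31.0, 64.0], [6.0, 22.0, 2.0], [7.0, 21.0, -2.0]]
```

The grip is sound: the tips reach about 7 mm ahead of the TCP and the knob axis is 3.5 mm ahead. The foot face is about 22 mm behind, at tool x. Now I'll move to a pose tilted to look at the drawer's outer face.

send_rows:
  deltas:
    - {"dx":6,"dy":-20,"dz":15,"rx":0,"ry":0,"rz":1}
    - {"dx":16,"dy":-50,"dz":30,"rx":0,"ry":0,"rz":2}
    - {"dx":26,"dy":-82,"dz":45,"rx":0,"ry":0,"rz":3}
    - {"dx":36,"dy":-114,"dz":60,"rx":0,"ry":0,"rz":4}
    - {"dx":46,"dy":-146,"dz":72,"rx":0,"ry":0,"rz":5}

```text
clock: 4.72
tcp_pos: [0.5462, 0.0887, 0.1536]
orientation: [3.134, -0.218, -0.001]
contact_force: [0.1, 0.6, 0.7]
grip_width: 0.0255
gripper_force: 59.0
```

send_rows:
  deltas:
    - {"dx":11,"dy":-33,"dz":10,"rx":0,"ry":0,"rz":1}
    - {"dx":22,"dy":-66,"dz":20,"rx":0,"ry":0,"rz":2}
    - {"dx":33,"dy":-99,"dz":30,"rx":0,"ry":0,"rz":3}
    - {"dx":44,"dy":-132,"dz":40,"rx":0,"ry":0,"rz":4}
    - {"dx":55,"dy":-165,"dz":50,"rx":0,"ry":0,"rz":4}

```text
clock: 5.13
tcp_pos: [0.601, -0.0764, 0.2029]
orientation: [-3.139, 0.109, 0.002]
contact_force: [0.3, 0.1, 0.2]
grip_width: 0.0252
gripper_force: 59.0
```

send_rows:
  deltas:
    - {"dx":11,"dy":-33,"dz":10,"rx":0,"ry":0,"rz":0}
    - {"dx":22,"dy":-66,"dz":20,"rx":0,"ry":0,"rz":0}
    - {"dx":33,"dy":-99,"dz":30,"rx":0,"ry":0,"rz":0}
    - {"dx":44,"dy":-132,"dz":36,"rx":0,"ry":0,"rz":0}
    - {"dx":52,"dy":-163,"dz":36,"rx":0,"ry":0,"rz":0}

```text
clock: 5.55
tcp_pos: [0.6542, -0.2399, 0.2397]
orientation: [3.139, -0.111, 0.002]
contact_force: [1.4, -0.2, -1.3]
grip_width: 0.0252
gripper_force: 59.0
```

send_rows:
  deltas:
    - {"dx":0,"dy":0,"dz":0,"rx":0,"ry":7,"rz":0}
    - {"dx":0,"dy":0,"dz":0,"rx":0,"ry":14,"rz":0}
    - {"dx":0,"dy":0,"dz":0,"rx":0,"ry":21,"rz":0}
    - {"dx":0,"dy":0,"dz":0,"rx":0,"ry":27,"rz":0}
    - {"dx":0,"dy":0,"dz":0,"rx":0,"ry":30,"rz":0}

```text
clock: 5.97
tcp_pos: [0.654, -0.2366, 0.2358]
orientation: [3.013, -0.103, -0.821]
contact_force: [-0.0, 0.1, -0.9]
grip_width: 0.0257
gripper_force: 59.1
```

send_rows:
  deltas:
    - {"dx":0,"dy":0,"dz":0,"rx":0,"ry":0,"rz":0}
    - {"dx":0,"dy":0,"dz":0,"rx":0,"ry":0,"rz":0}
    - {"dx":0,"dy":0,"dz":0,"rx":0,"ry":0,"rz":0}
    - {"dx":0,"dy":0,"dz":0,"rx":0,"ry":0,"rz":0}

```text
clock: 6.3
tcp_pos: [0.6527, -0.2385, 0.2403]
orientation: [3.016, -0.109, -0.805]
contact_force: [0.6, -0.6, 0.0]
grip_width: 0.0255
gripper_force: 59.1
```

```bash
python3 - <<'E'
from h import *
o=r.get_obs(); f=cam("wrist"); cv2.imwrite("pics/w5.png",f["frame"]);  M=R.from_rotvec(o["orientation"]).as_matrix()
print(o["tcp_pos"],M.round(3).tolist(),o["clock"],o["joints"],o["contact_force"],o["grip_width"])
np.savez("w5",**{k:f[k] for k in("frame","z_map","K","D","R","t")})
E
```

```text
[ 0.65271137 -0.23851443  0.24032824] [[0.865, -0.062, -0.498], [-0.072, -0.997, 0.0], [-0.497, 0.035, -0.867]] 6.3 [-0.10794125  0.90122867  0.6909455   1.10859526 -0.28801634  1.75888991
 -1.12845009] [ 0.58471369 -0.64019443  0.02597476] 0.02551474537115206
```

View pics/w5.png

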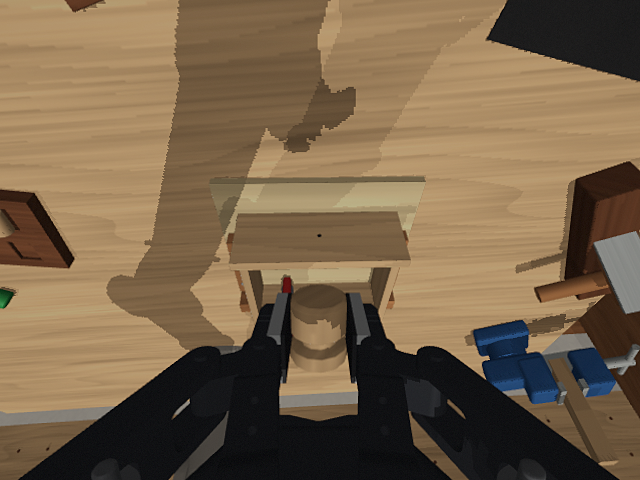

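The hole is clearly visible as a dot at (319,236) on the drawer's outer face, which spans columns 232–408 and rows 213–262. I'll fit the face plane from the depth map.

```bash
cat > face.py <<'E'
from h import *
import sys
f=dict(np.load(sys.argv[1])); u0,v0,u1,v1,a,b,c,d=map(int,sys.argv[2:])
g=f["frame"].sum(2).astype(float)
# hole: darkness centroid in the window a..b, c..d
w=g[c:d,a:b]; w=np.clip(np.median(w)-30-w,0,None); vv,uu=np.mgrid[c:d,a:b]; h=np.array([(w*uu).sum(),(w*vv).sum()])/w.sum()
vv,uu=np.mgrid[v0:v1:2,u0:u1:2]; P=depthpt(f,np.c_[uu.ravel(),vv.ravel()])
for _ in range(4):
    c0=P.mean(0); n=np.linalg.svd(P-c0,full_matrices=False)[2][2]; n*=np.sign(n[0]); e=(P-c0)@n; P=P[abs(e)<max(2*e.std(),5e-4)]
y=ray(f,[h])[0]; H=f["t"]+y*(((c0-f["t"])@n)/(y@n))
print("hole px",h,"xyz",H.round(4),"n",n.round(4),"yaw",np.degrees(np.arctan2(n[1],n[0])),"tilt",np.degrees(n[2]),"rms",e.std(),len(P))
hy=onz(f,[h],.052)[0]; print("on z=.052",hy.round(4))
E
python3 face.py w5.npz 245 220 400 256 313 326 231 243
```

```text
hole px [318.88194812 235.12493383] xyz [ 0.5045 -0.236   0.0541] n [ 0.997  -0.0771 -0.0025] yaw -4.419989405678413 tilt -0.14236350407234544 rms 0.0004651184745853897 1264
on z=.052 [ 0.5022 -0.2359  0.052 ]
```

send_rows:
  deltas:
    - {"dx":8,"dy":8,"dz":-10,"rx":0,"ry":0,"rz":0}
    - {"dx":16,"dy":16,"dz":-20,"rx":0,"ry":0,"rz":0}
    - {"dx":24,"dy":24,"dz":-25,"rx":0,"ry":0,"rz":0}
    - {"dx":24,"dy":24,"dz":-25,"rx":0,"ry":0,"rz":0}
    - {"dx":24,"dy":24,"dz":-25,"rx":0,"ry":0,"rz":0}

```text
clock: 6.77
tcp_pos: [0.6779, -0.2123, 0.213]
orientation: [3.015, -0.102, -0.81]
contact_force: [-0.7, -0.2, 0.0]
grip_width: 0.0254
gripper_force: 59.1
```

send_rows:
  deltas:
    - {"dx":0,"dy":0,"dz":0,"rx":0,"ry":0,"rz":0}
    - {"dx":0,"dy":0,"dz":0,"rx":0,"ry":0,"rz":0}
    - {"dx":0,"dy":0,"dz":0,"rx":0,"ry":0,"rz":0}
    - {"dx":0,"dy":0,"dz":0,"rx":0,"ry":0,"rz":0}

```text
clock: 7.1
tcp_pos: [0.6771, -0.2146, 0.2148]
orientation: [3.015, -0.108, -0.807]
contact_force: [-0.7, -0.5, 0.1]
grip_width: 0.0254
gripper_force: 59.1
```

```bash
python3 - <<'E'
from h import *
o=r.get_obs(); f=cam("wrist"); M=R.from_rotvec(o["orientation"]).as_matrix(); t=o["tcp_pos"]
print(t,M.round(3).tolist(),o["clock"]); np.savez("w6",**{k:f[k] for k in("frame","z_map","K","D","R","t")})
p=proj(f,[.5045,-.236,.053])[0]; print(p); u,v=p.round().astype(int)
import subprocess; subprocess.run(["python3","face.py","w6.npz"]+[str(x) for x in(u-60,v-12,u+60,v+14,u-8,u+8,v-7,v+7)])
# knob in the tool frame
for U in (308,320,332):
    uv=np.array([(U,v) for v in range(285,375,1)]); P=(depthpt(f,uv)-t)@M*1000; k=(abs(P[:,2])<25)&(P[:,0]>-26); P=P[k]
    print(U,"x range",P[:,0].min(),P[:,0].max(),"top z head",np.median(P[(P[:,0]>-5)&(P[:,0]<7),2]),"foot top",np.sort(P[P[:,0]<-16,2])[:6].round(1), "y",np.median(P[:,1]))
# knob silhouette in y at the head and at the foot
for row in (325,335,340,362,366):
    uv=np.array([(U,row) for U in range(285,356)]); P=(depthpt(f,uv)-t)@M*1000; i=P[(abs(P[:,2]+10)<6)]; print(row,i[0].round(1),i[-1].round(1), "highest y",i[i[:,2]<i[:,2].min()+.8,1].mean().round(2))
E
```

```text
hole px [341.15458015 263.33253817] xyz [ 0.5046 -0.236   0.054 ] n [ 0.9971 -0.0764 -0.0016] yaw -4.382578767333271 tilt -0.08930613781121267 rms 0.0005061958198106511 690
on z=.052 [ 0.502  -0.2361  0.052 ]
[ 0.67707962 -0.21462163  0.21479286] [[0.864, -0.062, -0.5], [-0.072, -0.997, 0.0], [-0.498, 0.036, -0.866]] 7.1
[341.10479859 262.70824636]
308 x range -23.23622813119373 9.87295132298536 top z head -8.719064051890483 foot top [-9.8 -9.6 -9.2 -9.2 -9.1 -8.9] y -4.972282810652223
320 x range -23.058663452033507 9.983234077559386 top z head -9.77683951685048 foot top [-10.1  -9.8  -9.7  -9.7  -9.5  -9.3] y 0.4119508340046052
332 x range -22.697204560438202 9.672588469939695 top z head -7.893139555747737 foot top [-8.8 -8.5 -8.2 -8.1 -7.8 -7.8] y 5.816558675703217
325 [  5.2 -12.9 -14.3] [  5.4  12.4 -14.5] highest y -0.27
335 [  1.  -12.9 -15.3] [  1.3  12.4 -15.6] highest y -0.27
340 [ -3.6 -12.9 -12.3] [ -1.1  12.5 -15.6] highest y 12.45
362 [-20.3 -10.7  -5.6] [-21.2  10.8  -4.4] highest y 0.49
366 [-23.2 -10.3  -4.7] [-23.2   9.4  -4.7] highest y -1.47
```

Two views agree: the hole is at (0.5045, −0.236, 0.054) and the face yaw is −4.4°. I'll untilt and go to the pre-contact pose.

send_rows:
  deltas:
    - {"dx":-6,"dy":-5,"dz":0,"rx":0,"ry":-6,"rz":0}
    - {"dx":-12,"dy":-10,"dz":0,"rx":0,"ry":-13,"rz":0}
    - {"dx":-20,"dy":-15,"dz":0,"rx":0,"ry":-20,"rz":0}
    - {"dx":-30,"dy":-20,"dz":0,"rx":0,"ry":-26,"rz":0}
    - {"dx":-40,"dy":-25,"dz":0,"rx":0,"ry":-30,"rz":0}

```text
clock: 7.57
tcp_pos: [0.6358, -0.2403, 0.2158]
orientation: [3.139, -0.115, 0.01]
contact_force: [0.3, -1.3, 0.4]
grip_width: 0.0254
gripper_force: 59.1
```

send_rows:
  deltas:
    - {"dx":-15,"dy":0,"dz":-30,"rx":0,"ry":0,"rz":0}
    - {"dx":-30,"dy":0,"dz":-60,"rx":0,"ry":0,"rz":0}
    - {"dx":-45,"dy":0,"dz":-90,"rx":0,"ry":0,"rz":0}
    - {"dx":-55,"dy":0,"dz":-115,"rx":0,"ry":0,"rz":0}
    - {"dx":-60,"dy":0,"dz":-130,"rx":0,"ry":0,"rz":0}

```text
clock: 7.98
tcp_pos: [0.5742, -0.2386, 0.0821]
orientation: [-3.138, 0.113, 0.006]
contact_force: [-0.2, -0.0, -0.4]
grip_width: 0.0253
gripper_force: 59.1
```

send_rows:
  deltas:
    - {"dx":-7,"dy":0,"dz":-14,"rx":0,"ry":0,"rz":0}
    - {"dx":-14,"dy":0,"dz":-22,"rx":0,"ry":0,"rz":0}
    - {"dx":-20,"dy":0,"dz":-26,"rx":0,"ry":0,"rz":0}
    - {"dx":-20,"dy":0,"dz":-26,"rx":0,"ry":0,"rz":0}

```text
clock: 8.32
tcp_pos: [0.5555, -0.2394, 0.0579]
orientation: [-3.139, 0.113, 0.003]
contact_force: [-0.1, -0.9, -0.1]
grip_width: 0.0258
gripper_force: 59.1
```

send_rows:
  deltas:
    - {"dx":0,"dy":0,"dz":0,"rx":0,"ry":0,"rz":0}
    - {"dx":0,"dy":0,"dz":0,"rx":0,"ry":0,"rz":0}
    - {"dx":0,"dy":0,"dz":0,"rx":0,"ry":0,"rz":0}
    - {"dx":0,"dy":0,"dz":0,"rx":0,"ry":0,"rz":0}

```text
clock: 8.65
tcp_pos: [0.5581, -0.2391, 0.059]
orientation: [3.139, -0.111, 0.002]
contact_force: [-0.5, -0.2, -0.1]
grip_width: 0.0254
gripper_force: 59.1
```

```bash
cat > st.py <<'E'
from h import *
o=r.get_obs(); M=R.from_rotvec(o["orientation"]).as_matrix(); t=np.array(o["tcp_pos"])
print(t.round(4),"x",M[:,0].round(4),"yaw",np.degrees(np.arctan2(M[1,0],M[0,0])).round(2),"tool z",M[:,2].round(4),"F",np.round(o["contact_force"],2),"m",np.round(o["moment"],2),o["clock"],o["grip_width"])
n=np.array([.997,-.077,0]); e=np.array([.077,.997,0]); H=np.array([.5045,-.236,.054]); foot=t+M@[-.0222,0,.004]
print("foot-hole mm: gap",((foot-H)@n*1e3).round(2),"side",((foot-H)@e*1e3).round(2),"up",((foot-H)[2]*1e3).round(2), "push",round(np.dot(o["contact_force"],n),2))
E
python3 st.py
```

```text
[ 0.5581 -0.2391  0.059 ] x [ 0.9975 -0.0703  0.0014] yaw -4.03 tool z [ 1.4e-03 -4.0e-04 -1.0e+00] F [-0.48 -0.23 -0.08] m [-0.02  0.01  0.01] 8.65 0.025395480518873473
foot-hole mm: gap 31.51 side 0.88 up 0.95 push -0.46
```

send_rows:
  deltas:
    - {"dx":-7,"dy":0,"dz":-0.5,"rx":0,"ry":0,"rz":-0.35}
    - {"dx":-14,"dy":0,"dz":-1.2,"rx":0,"ry":0,"rz":-0.35}
    - {"dx":-20,"dy":0.5,"dz":-1.2,"rx":0,"ry":0,"rz":-0.35}
    - {"dx":-24,"dy":0.9,"dz":-1.2,"rx":0,"ry":0,"rz":-0.35}
    - {"dx":-26,"dy":1.2,"dz":-1.2,"rx":0,"ry":0,"rz":-0.35}

```text
clock: 9.07
tcp_pos: [0.53, -0.2379, 0.0571]
orientation: [-3.139, 0.122, 0.001]
contact_force: [-0.8, -0.0, -0.3]
grip_width: 0.0256
gripper_force: 59.1
```

send_rows:
  deltas:
    - {"dx":0,"dy":0,"dz":0,"rx":0,"ry":0,"rz":0}
    - {"dx":0,"dy":0,"dz":0,"rx":0,"ry":0,"rz":0}
    - {"dx":0,"dy":0,"dz":0,"rx":0,"ry":0,"rz":0}
    - {"dx":0,"dy":0,"dz":0,"rx":0,"ry":0,"rz":0}
    - {"dx":0,"dy":0,"dz":0,"rx":0,"ry":0,"rz":0}

```text
clock: 9.48
tcp_pos: [0.5315, -0.2378, 0.0571]
orientation: [3.139, -0.12, 0.0]
contact_force: [-0.1, -0.5, -0.9]
grip_width: 0.0251
gripper_force: 59.1
```

```bash
for i in 1 2 3; do python3 st.py; python3 -c "
from h import *
f=cam('wrist')"; done
```

```text
[ 0.5315 -0.2378  0.0571] x [ 9.971e-01 -7.650e-02  1.000e-04] yaw -4.39 tool z [ 1.e-04 -1.e-04 -1.e+00] F [-0.14 -0.53 -0.89] m [-0.01  0.02  0.02] 9.4833 0.025050713917254126
foot-hole mm: gap 4.87 side 0.28 up -0.91 push -0.1
[ 0.5315 -0.2378  0.0571] x [ 9.971e-01 -7.670e-02  1.000e-04] yaw -4.4 tool z [ 1.e-04 -1.e-04 -1.e+00] F [-0.49 -0.   -0.47] m [ 0.02  0.05 -0.01] 9.5333 0.024975036835204176
foot-hole mm: gap 4.82 side 0.23 up -0.93 push -0.49
[ 0.5314 -0.2378  0.0571] x [ 9.971e-01 -7.670e-02  1.000e-04] yaw -4.4 tool z [ 1.e-04 -1.e-04 -1.e+00] F [-0.23 -0.77  0.8 ] m [-0.02  0.02 -0.05] 9.5833 0.025125811567884633
foot-hole mm: gap 4.78 side 0.23 up -0.93 push -0.17
```

send_rows:
  deltas:
    - {"dx":-0.7,"dy":0,"dz":0.2,"rx":0,"ry":0,"rz":0}
    - {"dx":-1.4,"dy":0,"dz":0.4,"rx":0,"ry":0,"rz":0}
    - {"dx":-2,"dy":0,"dz":0.4,"rx":0,"ry":0,"rz":0}
    - {"dx":-2.6,"dy":0,"dz":0.4,"rx":0,"ry":0,"rz":0}
    - {"dx":-3,"dy":0,"dz":0.4,"rx":0,"ry":0,"rz":0}

```text
clock: 10.05
tcp_pos: [0.5281, -0.2379, 0.0575]
orientation: [3.139, -0.121, -0.0]
contact_force: [-0.1, 0.1, -0.0]
grip_width: 0.025
gripper_force: 59.1
```

send_rows:
  deltas:
    - {"dx":-0.2,"dy":0,"dz":0,"rx":0,"ry":0,"rz":0}
    - {"dx":-0.4,"dy":0,"dz":0,"rx":0,"ry":0,"rz":0}
    - {"dx":-0.6,"dy":0,"dz":0,"rx":0,"ry":0,"rz":0}
    - {"dx":-0.8,"dy":0.1,"dz":0,"rx":0,"ry":0,"rz":0}
    - {"dx":-1,"dy":0.1,"dz":0,"rx":0,"ry":0,"rz":0}

```text
clock: 10.47
tcp_pos: [0.5273, -0.2377, 0.0575]
orientation: [3.139, -0.121, -0.0]
contact_force: [-0.1, 0.8, -1.1]
grip_width: 0.0255
gripper_force: 59.1
```

```bash
python3 st.py
```

```text
[ 0.5273 -0.2377  0.0575] x [ 0.997  -0.0768 -0.    ] yaw -4.4 tool z [-0. -0. -1.] F [-0.15  0.78 -1.05] m [-0.03 -0.05  0.03] 10.4667 0.02551315548576495
foot-hole mm: gap 0.62 side 0.05 up -0.5 push -0.21
```

send_rows:
  deltas:
    - {"dx":-0.15,"dy":0,"dz":0,"rx":0,"ry":0,"rz":0}
    - {"dx":-0.3,"dy":0,"dz":0,"rx":0,"ry":0,"rz":0}
    - {"dx":-0.45,"dy":0,"dz":0,"rx":0,"ry":0,"rz":0}
    - {"dx":-0.6,"dy":0,"dz":0,"rx":0,"ry":0,"rz":0}
    - {"dx":-0.6,"dy":0,"dz":0,"rx":0,"ry":0,"rz":0}

```text
clock: 10.88
tcp_pos: [0.5268, -0.2377, 0.0575]
orientation: [3.139, -0.121, 0.001]
contact_force: [1.8, -0.7, -0.0]
grip_width: 0.0252
gripper_force: 59.1
```

send_rows:
  deltas:
    - {"dx":-0.15,"dy":0,"dz":0,"rx":0,"ry":0,"rz":0}
    - {"dx":-0.3,"dy":0,"dz":0,"rx":0,"ry":0,"rz":0}
    - {"dx":-0.5,"dy":0,"dz":0,"rx":0,"ry":0,"rz":0}
    - {"dx":-0.5,"dy":0,"dz":0,"rx":0,"ry":0,"rz":0}

```text
clock: 11.22
tcp_pos: [0.5268, -0.2377, 0.0576]
orientation: [3.139, -0.12, 0.002]
contact_force: [2.6, -0.1, -2.5]
grip_width: 0.0256
gripper_force: 59.0
```

send_rows:
  deltas:
    - {"dx":-0.2,"dy":0,"dz":0,"rx":0,"ry":0,"rz":0}
    - {"dx":-0.4,"dy":0,"dz":0,"rx":0,"ry":0,"rz":0}
    - {"dx":-0.6,"dy":0,"dz":0,"rx":0,"ry":0,"rz":0}
    - {"dx":-0.6,"dy":0,"dz":0,"rx":0,"ry":0,"rz":0}

```text
clock: 11.55
tcp_pos: [0.5268, -0.2377, 0.0577]
orientation: [3.139, -0.12, 0.003]
contact_force: [6.0, 0.3, -3.7]
grip_width: 0.0255
gripper_force: 59.1
```

```bash
python3 st.py
```

```text
[ 0.5268 -0.2377  0.0577] x [ 0.9971 -0.0764  0.0021] yaw -4.38 tool z [ 2.1e-03 -7.0e-04 -1.0e+00] F [ 6.01  0.31 -3.74] m [-0.1  -1.26 -0.03] 11.55 0.02553191707138016
foot-hole mm: gap 0.16 side -0.02 up -0.33 push 5.97
```

send_rows:
  deltas:
    - {"dx":-0.15,"dy":0,"dz":-0.1,"rx":0,"ry":0,"rz":0}
    - {"dx":-0.3,"dy":0,"dz":-0.2,"rx":0,"ry":0,"rz":0}
    - {"dx":-0.45,"dy":0,"dz":-0.3,"rx":0,"ry":0,"rz":0}
    - {"dx":-0.6,"dy":0,"dz":-0.4,"rx":0,"ry":0,"rz":0}
    - {"dx":-0.6,"dy":0,"dz":-0.4,"rx":0,"ry":0,"rz":0}

```text
clock: 11.97
tcp_pos: [0.5267, -0.2378, 0.0576]
orientation: [3.139, -0.12, 0.005]
contact_force: [6.4, 0.2, -2.6]
grip_width: 0.0251
gripper_force: 59.2
```

```bash
for i in 1 2 3; do python3 st.py; python3 -c "
from h import *
f=cam('wrist')"; done
```

```text
[ 0.5267 -0.2378  0.0576] x [ 0.9971 -0.0763  0.003 ] yaw -4.37 tool z [ 3.e-03 -8.e-04 -1.e+00] F [ 6.36  0.18 -2.63] m [-0.02 -1.35 -0.06] 11.9667 0.02513552880547228
foot-hole mm: gap 0.09 side -0.06 up -0.5 push 6.33
[ 0.5267 -0.2377  0.0576] x [ 0.9971 -0.0763  0.003 ] yaw -4.37 tool z [ 3.e-03 -8.e-04 -1.e+00] F [ 5.91 -0.69 -3.07] m [-0.02 -1.37 -0.  ] 12.0167 0.0254182427013838
foot-hole mm: gap 0.09 side -0.03 up -0.49 push 5.94
[ 0.5267 -0.2377  0.0576] x [ 0.9971 -0.0762  0.003 ] yaw -4.37 tool z [ 3.e-03 -8.e-04 -1.e+00] F [ 6.08 -1.17 -2.62] m [-0.01 -1.33 -0.05] 12.0667 0.025419960955536575
foot-hole mm: gap 0.1 side -0.02 up -0.49 push 6.15
```

send_rows:
  deltas:
    - {"dx":-0.2,"dy":0,"dz":0,"rx":0,"ry":0,"rz":0}
    - {"dx":-0.4,"dy":0,"dz":0,"rx":0,"ry":0,"rz":0}
    - {"dx":-0.6,"dy":0,"dz":0,"rx":0,"ry":0,"rz":0}
    - {"dx":-0.7,"dy":0,"dz":0,"rx":0,"ry":0,"rz":0}
    - {"dx":-0.7,"dy":0,"dz":0,"rx":0,"ry":0,"rz":0}

```text
clock: 12.53
tcp_pos: [0.5267, -0.2377, 0.0577]
orientation: [3.138, -0.119, 0.007]
contact_force: [7.6, -0.9, -3.9]
grip_width: 0.025
gripper_force: 59.2
```

```bash
python3 st.py; python3 - <<'E'
from h import *
o=r.get_obs(); f=cam("wrist"); M=R.from_rotvec(o["orientation"]).as_matrix(); t=o["tcp_pos"]; cv2.imwrite("pics/w7.png",f["frame"])
for a,p in [(v,((depthpt(f,[(320,v)])[0]-t)@M*1e3).round(1)) for v in range(285,380,6)]: print(a,p)
E
```

```text
[ 0.5267 -0.2377  0.0577] x [ 0.9971 -0.076   0.0042] yaw -4.36 tool z [ 0.0042 -0.0012 -1.    ] F [ 7.62 -0.87 -3.9 ] m [-0.03 -1.79 -0.03] 12.5333 0.025009772756557528
foot-hole mm: gap 0.12 side -0.05 up -0.42 push 7.66
285 [ 9.2  0.3 15.5]
291 [9.8 0.3 8.1]
297 [10.1  0.3  1.6]
303 [ 9.3  0.3 -2.5]
309 [ 9.9  0.2 -8.7]
315 [ 7.6  0.2 -9.7]
321 [ 4.8  0.2 -9.9]
327 [  2.3   0.2 -10.7]
333 [ -1.2   0.2 -10. ]
339 [-4.4  0.2 -9.8]
345 [-11.    0.3  -4.9]
351 [-14.    0.3  -5.3]
357 [-14.6   0.3  -8.7]
363 [-17.3   0.3  -9.4]
369 [-19.9   0.3 -10.2]
375 [-22.5   0.3 -11.1]
```

View pics/w7.png

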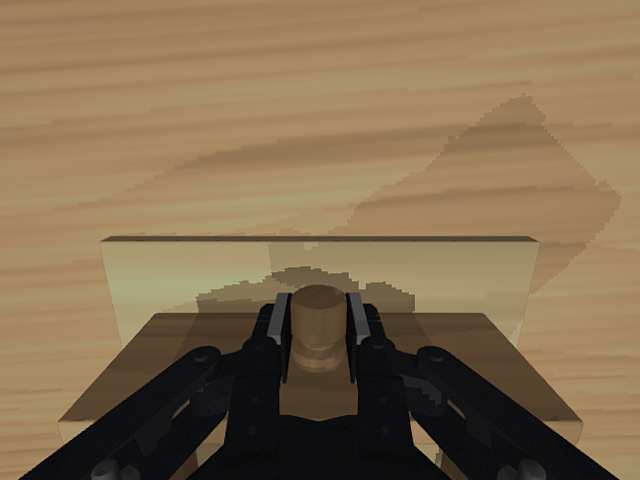

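The knob sits against the face: foot at about (319,365), head at (319,315), nothing else touching. I'll add the last few newtons and trim the tilt.

send_rows:
  deltas:
    - {"dx":-0.2,"dy":0,"dz":0,"rx":0,"ry":0.1,"rz":0}
    - {"dx":-0.4,"dy":0,"dz":-0.1,"rx":0,"ry":0.2,"rz":0}
    - {"dx":-0.6,"dy":0,"dz":-0.2,"rx":0,"ry":0.2,"rz":0}
    - {"dx":-0.8,"dy":0,"dz":-0.3,"rx":0,"ry":0.2,"rz":0}
    - {"dx":-0.8,"dy":0,"dz":-0.3,"rx":0,"ry":0.2,"rz":0}

```text
clock: 13.0
tcp_pos: [0.5267, -0.2377, 0.0576]
orientation: [3.138, -0.119, 0.003]
contact_force: [9.9, -1.4, -3.9]
grip_width: 0.0256
gripper_force: 59.2
```

```bash
for i in 1 2 3; do python3 st.py; python3 -c "
from h import *
f=cam('wrist')"; done
```

```text
[ 0.5267 -0.2377  0.0576] x [ 0.9971 -0.0757  0.002 ] yaw -4.34 tool z [ 0.0019 -0.0015 -1.    ] F [ 9.9  -1.35 -3.92] m [ 0.01 -2.   -0.01] 13.0 0.025583768805618766
foot-hole mm: gap 0.06 side -0.05 up -0.48 push 9.98
[ 0.5267 -0.2377  0.0576] x [ 0.9971 -0.0757  0.002 ] yaw -4.34 tool z [ 0.0019 -0.0015 -1.    ] F [ 8.75 -0.56 -4.43] m [-0.05 -2.    0.02] 13.05 0.02554420686564259
foot-hole mm: gap 0.05 side -0.03 up -0.46 push 8.76
[ 0.5267 -0.2377  0.0576] x [ 0.9971 -0.0757  0.002 ] yaw -4.34 tool z [ 0.0019 -0.0015 -1.    ] F [ 9.94  0.17 -3.43] m [-0.01 -2.04  0.01] 13.1 0.025367817135100258
foot-hole mm: gap 0.05 side -0.05 up -0.47 push 9.9
```

Mean push is about 9.5 N. One small trim, then I'll hold for more than three seconds.

send_rows:
  deltas:
    - {"dx":-0.1,"dy":0,"dz":0,"rx":0,"ry":0,"rz":0}
    - {"dx":-0.1,"dy":0,"dz":0,"rx":0,"ry":0,"rz":0}
    - {"dx":-0.1,"dy":0,"dz":0,"rx":0,"ry":0,"rz":0}
    - {"dx":-0.1,"dy":0,"dz":0,"rx":0,"ry":0,"rz":0}
    - {"dx":-0.1,"dy":0,"dz":0,"rx":0,"ry":0,"rz":0}

```text
clock: 13.57
tcp_pos: [0.5267, -0.2378, 0.0576]
orientation: [3.138, -0.119, 0.003]
contact_force: [9.2, 0.1, -3.4]
grip_width: 0.0255
gripper_force: 59.2
```

send_rows:
  deltas:
    - {"dx":0,"dy":0,"dz":0,"rx":0,"ry":0,"rz":0}
    - {"dx":0,"dy":0,"dz":0,"rx":0,"ry":0,"rz":0}
    - {"dx":0,"dy":0,"dz":0,"rx":0,"ry":0,"rz":0}
    - {"dx":0,"dy":0,"dz":0,"rx":0,"ry":0,"rz":0}
    - {"dx":0,"dy":0,"dz":0,"rx":0,"ry":0,"rz":0}

```text
clock: 13.98
tcp_pos: [0.5267, -0.2377, 0.0576]
orientation: [3.138, -0.119, 0.003]
contact_force: [9.8, -0.5, -3.8]
grip_width: 0.0253
gripper_force: 59.2
```

send_rows:
  deltas:
    - {"dx":0,"dy":0,"dz":0,"rx":0,"ry":0,"rz":0}
    - {"dx":0,"dy":0,"dz":0,"rx":0,"ry":0,"rz":0}
    - {"dx":0,"dy":0,"dz":0,"rx":0,"ry":0,"rz":0}
    - {"dx":0,"dy":0,"dz":0,"rx":0,"ry":0,"rz":0}
    - {"dx":0,"dy":0,"dz":0,"rx":0,"ry":0,"rz":0}

```text
clock: 14.4
tcp_pos: [0.5267, -0.2377, 0.0576]
orientation: [3.138, -0.119, 0.003]
contact_force: [10.0, -0.7, -4.1]
grip_width: 0.0248
gripper_force: 59.2
```

send_rows:
  deltas:
    - {"dx":0,"dy":0,"dz":0,"rx":0,"ry":0,"rz":0}
    - {"dx":0,"dy":0,"dz":0,"rx":0,"ry":0,"rz":0}
    - {"dx":0,"dy":0,"dz":0,"rx":0,"ry":0,"rz":0}
    - {"dx":0,"dy":0,"dz":0,"rx":0,"ry":0,"rz":0}
    - {"dx":0,"dy":0,"dz":0,"rx":0,"ry":0,"rz":0}

```text
clock: 14.82
tcp_pos: [0.5267, -0.2377, 0.0576]
orientation: [3.138, -0.119, 0.003]
contact_force: [9.3, -0.5, -3.7]
grip_width: 0.0249
gripper_force: 59.2
```

send_rows:
  deltas:
    - {"dx":0,"dy":0,"dz":0,"rx":0,"ry":0,"rz":0}
    - {"dx":0,"dy":0,"dz":0,"rx":0,"ry":0,"rz":0}
    - {"dx":0,"dy":0,"dz":0,"rx":0,"ry":0,"rz":0}
    - {"dx":0,"dy":0,"dz":0,"rx":0,"ry":0,"rz":0}
    - {"dx":0,"dy":0,"dz":0,"rx":0,"ry":0,"rz":0}

```text
clock: 15.23
tcp_pos: [0.5267, -0.2377, 0.0576]
orientation: [3.138, -0.119, 0.003]
contact_force: [8.2, -0.2, -3.6]
grip_width: 0.0255
gripper_force: 59.2
```

send_rows:
  deltas:
    - {"dx":0,"dy":0,"dz":0,"rx":0,"ry":0,"rz":0}
    - {"dx":0,"dy":0,"dz":0,"rx":0,"ry":0,"rz":0}
    - {"dx":0,"dy":0,"dz":0,"rx":0,"ry":0,"rz":0}
    - {"dx":0,"dy":0,"dz":0,"rx":0,"ry":0,"rz":0}
    - {"dx":0,"dy":0,"dz":0,"rx":0,"ry":0,"rz":0}

```text
clock: 15.65
tcp_pos: [0.5267, -0.2378, 0.0576]
orientation: [3.138, -0.119, 0.003]
contact_force: [9.2, 0.1, -3.5]
grip_width: 0.0252
gripper_force: 59.2
```

send_rows:
  deltas:
    - {"dx":0,"dy":0,"dz":0,"rx":0,"ry":0,"rz":0}
    - {"dx":0,"dy":0,"dz":0,"rx":0,"ry":0,"rz":0}
    - {"dx":0,"dy":0,"dz":0,"rx":0,"ry":0,"rz":0}
    - {"dx":0,"dy":0,"dz":0,"rx":0,"ry":0,"rz":0}
    - {"dx":0,"dy":0,"dz":0,"rx":0,"ry":0,"rz":0}

```text
clock: 16.07
tcp_pos: [0.5267, -0.2377, 0.0576]
orientation: [3.138, -0.119, 0.003]
contact_force: [9.8, -0.6, -4.4]
grip_width: 0.0253
gripper_force: 59.2
```

send_rows:
  deltas:
    - {"dx":0,"dy":0,"dz":0,"rx":0,"ry":0,"rz":0}
    - {"dx":0,"dy":0,"dz":0,"rx":0,"ry":0,"rz":0}
    - {"dx":0,"dy":0,"dz":0,"rx":0,"ry":0,"rz":0}
    - {"dx":0,"dy":0,"dz":0,"rx":0,"ry":0,"rz":0}
    - {"dx":0,"dy":0,"dz":0,"rx":0,"ry":0,"rz":0}

```text
clock: 16.48
tcp_pos: [0.5267, -0.2377, 0.0576]
orientation: [3.138, -0.119, 0.003]
contact_force: [9.5, -1.1, -3.5]
grip_width: 0.0257
gripper_force: 59.2
```

send_rows:
  deltas:
    - {"dx":0,"dy":0,"dz":0,"rx":0,"ry":0,"rz":0}
    - {"dx":0,"dy":0,"dz":0,"rx":0,"ry":0,"rz":0}
    - {"dx":0,"dy":0,"dz":0,"rx":0,"ry":0,"rz":0}
    - {"dx":0,"dy":0,"dz":0,"rx":0,"ry":0,"rz":0}
    - {"dx":0,"dy":0,"dz":0,"rx":0,"ry":0,"rz":0}

```text
clock: 16.9
tcp_pos: [0.5267, -0.2377, 0.0576]
orientation: [3.138, -0.119, 0.003]
contact_force: [9.4, 0.1, -4.1]
grip_width: 0.0252
gripper_force: 59.2
```

```bash
python3 st.py
```

```text
[ 0.5267 -0.2377  0.0576] x [ 0.9971 -0.0756  0.0023] yaw -4.34 tool z [ 0.0021 -0.0016 -1.    ] F [ 9.44  0.07 -4.11] m [-0.07 -2.07  0.01] 16.9 0.025169746458376562
foot-hole mm: gap 0.1 side -0.06 up -0.42 push 9.4
```

The push held at about 9.4 N for 3.3 s, the pose didn't move, and the foot is on the hole within measurement accuracy.

```bash
python3 -c "
from bench import r
print(r.hand_in())"
```

```text
the job is handed in; nothing more can be done
None
```

The job is handed in with the knob still gripped and its foot pressed square on the screw hole: it was held about 3.3 s at roughly 9.4 N, within about 0.5 mm of the measured hole centre, and the other two pulls stayed in the tray.

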